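Hang the body scrubber back on the rail shelf

TASK

Hang the orange body scrubber by the crook at its top over the upper front rail of the steel rack, square to the rail and at the place marked by the orange tag. Lower it until the rail takes its weight before you let go, and let go gently: its head is off-centre, so it will lean back a little until its strap rests against the lower rail. Leave the blue dipper, the hanging loofah, the bowl and the tin where they are.

Things in the scene. Friction and masses are not known exactly. Their poses are not given: they have to be found in the camera images.
- scrubber_grip (a point): Grip point of the loose orange body scrubber (105-210 g, 150 mm tall, standing upright on its head): on the centre line of its upright strap (14 mm wide in y, 8 mm thick in x), 120 mm above the underside, 30 mm below the top. Grip across the 14 mm from above. z up; the crook at the top reaches to +x; the round off-centre head (72 mm across, 28 mm thick) sits at the bottom, centred at x = -33 mm.
- scrubber_crook (a point): Middle of the flat underside of the scrubber's crook, 25 mm along x and 24 mm above the grip point; same axes. The crook is a level bar 6 mm thick and 14 mm wide; the rail fits the clear gap under it, 44 mm wide in x (22 mm either side of this point), between the strap and an end lip that hangs 20 mm below this point.
- hang_spot (a point): Top of the upper front rail, 215 mm above the counter, in line with the orange tag (60 x 24 mm, on the shelf's front edge 58 mm behind the rail): where the crook's middle goes. y along the rail, x level across it from the robot's side to the shelf, z up. Both rails: fixed steel, 10 mm thick, 460 mm long; the lower one 80 mm below. The shelf top is 50 mm below this point, from 55 mm behind it.
- dipper_grip (a point): Bystander: the blue plastic rinsing dipper, with the same strap and crook as the scrubber and an open cup 68 mm across at the bottom; loose, standing upright, 150 mm tall; this point is on its strap 120 mm up. Leave it alone.
- loofah_end (a point): Bystander: the brown end (44 mm across) of a loofah handle that hangs from the upper rail 220 to 270 mm along from the tag, free to swing; this point is 80 mm below the rail's centre and 28 mm in front of it. Leave it alone.
- bowl: Bystander: white ceramic shaving bowl, 90 mm across, 50 mm high, loose on the shelf; origin at the centre of its underside. Leave it alone.
- tin: Bystander: closed aluminium tin, 67 mm across, 32 mm high, loose on the shelf; origin at the centre of its underside. Leave it alone.
Things that resemble listed ones, but are neither listed nor needed, are in the scene too. Of the things like the part that bears scrubber_grip, leave any that is yellow; of the rest the smaller one is meant.

How it is judged:
By the outcome, as a careful person would: the job done as asked, in the order asked, and still so for the second after the job is handed in, with the robot touching nothing.
It also fails if it takes over 48 s, if anything falls off the work surface, if the arm or the gripper's body presses on something with over 40 N, if the wrist force passes 120 N, or if a joint passes its speed limit or range.

ROBOT

A 6-joint arm with a two-finger parallel gripper is mounted at the origin on the work surface. World frame = base frame: x ahead of the robot, y to its left, z up, the work surface at z = 0. Lengths are in m, angles in rad, forces in N, time in s.
With the tool pointing down it reaches from about 0.3 to 0.875 m from the base axis. Payload 6.4 kg.
Tool frame: the origin (TCP) lies on the front face of the gripper's body, between the roots of the fingers; the fingertips stand 73 mm ahead of it and the grasp point (between the pads) lies ctrl.pinch_z ahead of it (ctrl.pinch_z is the distance from the TCP to the grasp point, in m); z points along the fingers, x is the direction in which the jaws open and shut, and the axes are right-handed (so a half turn about z gives the same grasp; the last joint's range is limited). The gripper opens to 85 mm and grips with 20 to 120 N. Pads are 22 mm wide; open, the fingers measure 114 mm over their backs; the gripper's body (76 mm by 85 mm) begins 54 mm behind the grasp point. The pads swing forward as they close: fully open they stand 13 mm farther back than shut.
Start: joints at [-1.326, 0.181, 1.607, -0, 1.354, -0.206], TCP at [0.251, -0.518, 0.304] pointing down, gripper open.
Joint ranges: [-2.99, 2.99], [-0.89, 2.07], [0.3, 2.58], [-1.14, 4.28], [0, 2.63], [-3.12, 3.12]. Speed limits (rad/s): [2.57, 2.57, 3.01, 3.14, 3.14, 3.14].

INTERFACE

Orientations are given as a unit quaternion [w, x, y, z].
In Python, from bench import ctrl gives the robot as it stands.
- The arm moves only by the tool move_arm, never from a script. Its argument "rows" is text: rows parted by semicolons, each of 7 numbers parted by spaces: the shift along the tool's x, y, z in cm, then the turn, a rotation vector about the tool's x, y, z in degrees, then the opening, from 0 (shut) to 1 (fully open). In form: x y z rx ry rz grip; .... A call has 1 to 20 rows; each row shifts and turns the commanded pose from where the row before left it, along the tool's axes as they then stand; what a row does not reach is not made up. A row lasts 1/10 s, in which the tool goes at most 50 mm and 8.59 degrees, less where a joint would pass 70% of its speed; a pose out of reach is approached as far as the arm can. A call with a gripper value outside its range is refused whole. The fingers move at their own pace and stop on an object; the grip force is fixed at half the most. Time passes only in rows, so rows that do not move let the fingers close. It gives the time, the measured TCP pose, the force and the opening at its end, in the units of the state.
- ctrl.get_obs(): the state, without advancing time (a new reading comes with each control period).
- ctrl.camera(name): name is "side" or "top"; returns a dict with "color" (400x640x3 uint8, blue, green, red), "fx", "fy", "cx", "cy" (pixels), "rvec" (rotation vector, rad) and "tvec" (3), from world to camera coordinates, as OpenCV has them. Camera axes: x right, y down, z forward; pixel columns grow to the right and rows downward; lengths in m; the calibration is good to about 2 mm. A picture is of the moment at which its call begins. There is no depth.
- ctrl.hand_in(): hands the job in, once; it reports no verdict.
Trained networks look in the newest picture that a camera, given by its name, has taken for a name from the list of things; names that differ only in an ending like _2 or _b are one class to them, and where a whole thing is asked for, a point or a joint stands for the part that bears it (a point fixed in the world has none). Each returns a list of dicts, best first, with "confidence" (0 to 1); they miss things now and then, are a little off and sometimes report something else, mostly with a low value. They report only what shows in the picture. A call takes as long as a camera call. They do not tell look-alikes from the thing itself.
- ctrl.look_for(camera, query): "bbox" ([left, top, right, bottom] in pixels, round what is visible of it).
- ctrl.trace(camera, query): "region" (400x640 bool, what is visible of it) and "bbox" ([left, top, right, bottom] in pixels, round what is visible of it).
The state is a dict: "time_s": time; "q": joint angles; "dq": joint speeds; "joint_efforts": joint torques, N m; "eef_pos": TCP position; "eef_rot": TCP orientation; "wrist_force": force on the tool from outside, world axes, zero at the start; "torque": the same for the moment, N m; "opening": opening from 0.0 (shut) to 1.0 (fully open).
Only numpy, scipy, OpenCV 4.12 (cv2) and the standard library are available. Lean on these libraries where they do the work, as an engineer would, in place of code of your own. Each camera call takes 0.05 s, during which the arm holds its last target.

## Working session

There is one attempt and no reset: what is moved stays moved. The work goes in short steps, Python scripts to look and compute and a tool call to move; the robot and the scene stay as the last step left them, time stands still between calls to the robot, and variables do not carry over. Pictures are saved under pics/ and viewed, and the job is handed in when it is done.

Besides the shell and the picture viewer there is one more tool, called after "Call:" as a command line: name --argument value ..., lists and objects as JSON in quotes. move_arm: Moves the arm, as the interface text tells. Its arguments: {"type":"object","properties":{"rows":{"type":"string"}},"required":["rows"]}

```bash
mkdir -p pics; cat > h.py <<'E'
import numpy as np,cv2
from bench import ctrl
def cam(n):
    c=ctrl.camera(n);R,_=cv2.Rodrigues(np.array(c['rvec'],float));K=np.array([[c['fx'],0,c['cx']],[0,c['fy'],c['cy']],[0,0,1.]])
    return c,K,R,np.array(c['tvec'],float).reshape(3)
def ray(K,R,t,uv):
    d=R.T@np.linalg.solve(K,np.array([uv[0],uv[1],1.]));return -R.T@t,d
def atplane(K,R,t,uv,ax,v):
    o,d=ray(K,R,t,uv);return o+d*(v-o[ax])/d[ax]
def tri(a,b):
    (o1,d1),(o2,d2)=a,b
    s=np.linalg.lstsq(np.c_[d1,-d2],o2-o1,rcond=None)[0]
    p,q=o1+s[0]*d1,o2+s[1]*d2;return (p+q)/2,np.linalg.norm(p-q)
def proj(K,R,t,P):
    p=R@np.array(P)+t;p=K@p;return p[:2]/p[2]
E
python3 - <<'E'
from h import *
for n in('side','top'):
    c,K,R,t=cam(n);cv2.imwrite(f'pics/{n}0.png',c['color']);print(n,-R.T@t,R[2],K[0,0])
    for q in('scrubber_grip','scrubber_crook','hang_spot','dipper_grip','loofah_end','bowl','tin'):
        print(q,[(np.round(d['bbox']),round(d['confidence'],2)) for d in ctrl.look_for(n,q)][:5])
o=ctrl.get_obs();print(o['eef_pos'],o['eef_rot'],o['wrist_force'],o['opening'],o['time_s'],ctrl.pinch_z)
E
```

```text
side [0.42418641 0.52460897 0.91384318] [ 0.18348655 -0.6080359  -0.77241506] 451.43728300720437
scrubber_grip [(array([379., 176., 426., 222.]), 0.64), (array([381., 193., 443., 301.]), 0.64), (array([380., 119., 429., 174.]), 0.62)]
scrubber_crook [(array([377., 190., 441., 299.]), 0.93), (array([378., 115., 427., 179.]), 0.85), (array([378., 173., 424., 221.]), 0.84)]
hang_spot [(array([270., 154., 284., 172.]), 0.46)]
dipper_grip [(array([341., 298., 397., 364.]), 0.68)]
loofah_end [(array([255., 235., 279., 280.]), 0.79)]
bowl [(array([206., 160., 248., 197.]), 0.82)]
tin [(array([164., 241., 206., 278.]), 0.82)]
top [ 0.53844364 -0.07719515  1.24835931] [ 0.04044109 -0.00367125 -0.99917518] 435.77340333794484
scrubber_grip [(array([289., 246., 336., 301.]), 0.81), (array([362., 239., 385., 276.]), 0.73)]
scrubber_crook [(array([362., 236., 388., 274.]), 0.94), (array([405., 230., 461., 266.]), 0.74), (array([288., 248., 332., 302.]), 0.62)]
hang_spot [(array([342., 135., 365., 143.]), 0.81), (array([223., 237., 251., 282.]), 0.69)]
dipper_grip [(array([224., 237., 253., 282.]), 0.72)]
loofah_end [(array([247., 158., 266., 182.]), 0.61)]
bowl [(array([286.,  92., 325., 130.]), 0.93)]
tin [(array([206.,  96., 240., 125.]), 0.66), (array([246., 159., 264., 183.]), 0.49)]
[ 0.25053015 -0.51759192  0.30394494] [ 4.35822465e-05  8.47256020e-01 -5.31184746e-01  1.58760119e-05] [0.07052007 0.31384309 0.5049305 ] 0.9996495542748961 0.8 0.0539
```

View pics/side0.png

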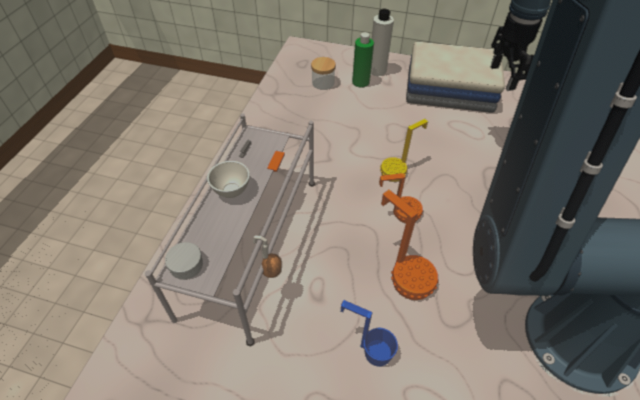

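View pics/top0.png

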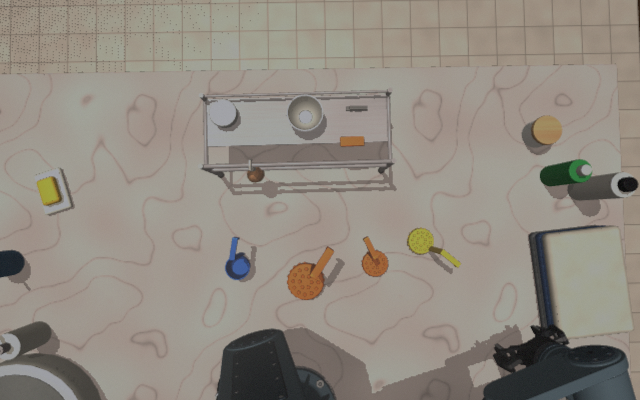

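```bash
python3 - <<'E'
from h import *
c,K,R,t=cam('top');a=c['color'][220:310,270:470]
d,K2,R2,t2=cam('side');b=d['color'][110:310,350:460]
A=cv2.resize(a,None,fx=4,fy=4,interpolation=cv2.INTER_CUBIC);cv2.imwrite('pics/topc.png',A)
cv2.imwrite('pics/sidec.png',cv2.resize(b[45:115],None,fx=7,fy=7,interpolation=cv2.INTER_CUBIC))
cv2.imwrite('pics/railt.png',cv2.resize(c['color'][120:190,320:400],None,fx=8,fy=8,interpolation=cv2.INTER_CUBIC))
cv2.imwrite('pics/rails.png',cv2.resize(d['color'][110:300,225:325],None,fx=3,fy=3,interpolation=cv2.INTER_CUBIC))
# tag
for im,k,r,tt,n in((c['color'],K,R,t,'top'),(d['color'],K2,R2,t2,'side')):
    h=cv2.cvtColor(im,cv2.COLOR_BGR2HSV);m=cv2.inRange(h,(4,150,90),(16,255,255))
    N,L,S,C=cv2.connectedComponentsWithStats(m)
    for i in range(1,N):
        if S[i,4]>20:print(n,S[i],C[i].round(1))
E
```

```text
top [341 137  23   9 188] [351.9 141.2]
top [362 239  25  37 524] [374.  261.5]
top [ 287  248   46   52 1140] [307.7 278. ]
side [268 151  16  20 175] [275.7 160.4]
side [ 380  174   58  125 2650] [409.5 248.7]
```

View pics/topc.png

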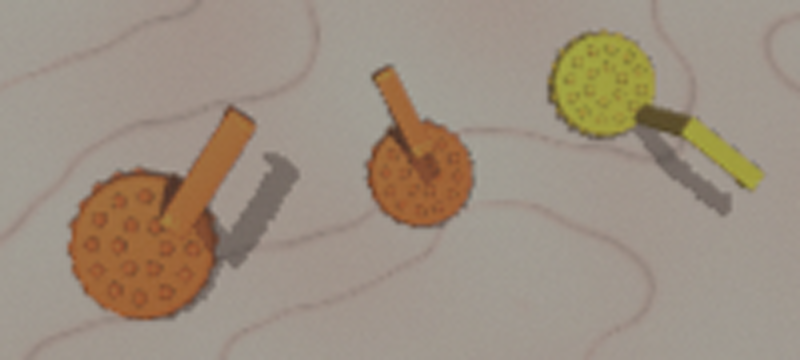

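View pics/sidec.png

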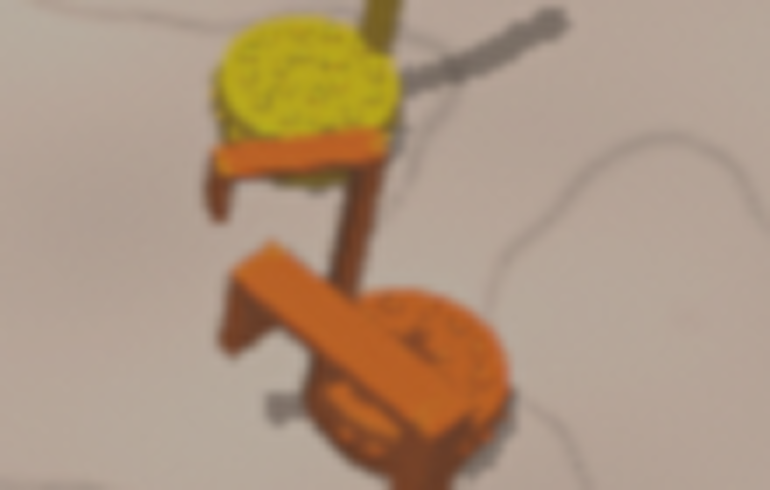

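View pics/railt.png

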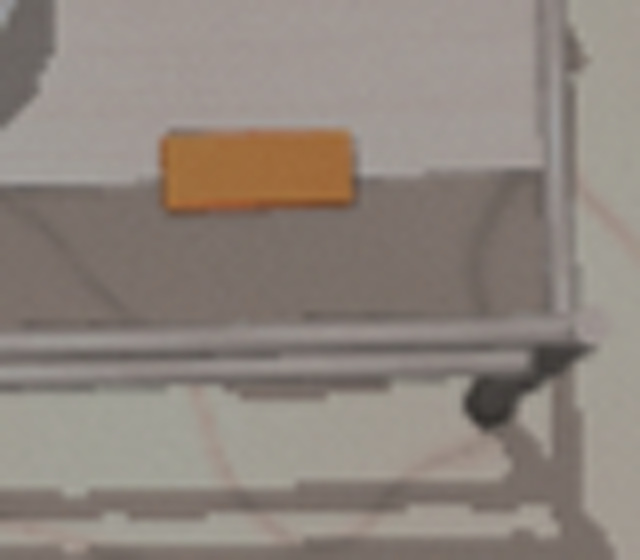

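View pics/rails.png

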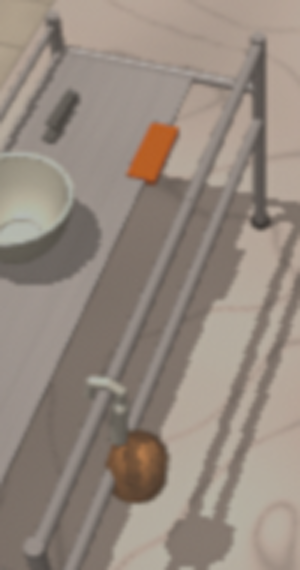

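```bash
cat > fit.py <<'E'
from h import *
from scipy.optimize import minimize
def box(x0,x1,y0,y1,z0,z1):return np.array([[x,y,z] for x in(x0,x1) for y in(y0,y1) for z in(z0,z1)])
# local coords: strap at origin, z from the underside
th=np.linspace(0,2*np.pi,40)
disc=np.array([[-33+36*np.cos(a),36*np.sin(a),z] for a in th for z in(0,28)])
PARTS=[box(-4,53,-7,7,144,150),box(47,53,-7,7,124,150),box(-4,4,-7,7,20,150),disc]
def sil(p,K,R,t,shape=(400,640),s=4,z0=0.):
    x,y,w=p;c,sn=np.cos(w),np.sin(w);m=np.zeros((shape[0]*s,shape[1]*s),np.uint8)
    for P in PARTS:
        Q=P/1000;Wd=np.c_[x+c*Q[:,0]-sn*Q[:,1],y+sn*Q[:,0]+c*Q[:,1],Q[:,2]+z0]
        q=(Wd@R.T+t)@K.T;q=q[:,:2]/q[:,2:]
        cv2.fillConvexPoly(m,cv2.convexHull(np.round((q+.5)*s-.5).astype(np.int32)),255)
    return cv2.resize(m,(shape[1],shape[0]),interpolation=cv2.INTER_AREA)/255.
def omask(im,lo=4,hi=17):
    h=cv2.cvtColor(im,cv2.COLOR_BGR2HSV);return cv2.inRange(h,(lo,130,40),(hi,255,255))>0
E
python3 - <<'E'
from fit import *
T=cam('top');S=cam('side')
mt=omask(T[0]['color']);w=np.zeros_like(mt);w[225:290,350:400]=1;mt&=w
ms=omask(S[0]['color']);ws=np.zeros_like(ms);ws[165:189,370:413]=1
def cost(p,a=1,b=1):
    return a*np.abs(sil(p,*T[1:])-mt)[w].sum()+b*np.abs(sil(p,*S[1:])-ms)[ws].sum()
h=atplane(*T[1:],(374,263),2,.028);print('head',h)
for a,b in((1,1),(1,0),(1,3)):
  best=None
  for yaw in np.radians((10,25,40)):
    x0=[h[0]+.033*np.cos(yaw),h[1]+.033*np.sin(yaw),yaw]
    r=minimize(cost,x0,args=(a,b),method='Nelder-Mead',options=dict(initial_simplex=np.array([x0,np.add(x0,[.006,0,0]),np.add(x0,[0,.006,0]),np.add(x0,[0,0,.1])]),xatol=1e-4,fatol=.05))
    if best is None or r.fun<best.fun:best=r
  p=best.x;print(a,b,p[:2].round(4),np.degrees(p[2]).round(1),best.fun.round(1),mt.sum())
  if (a,b)==(1,1):P=p
for n,(c,K,R,t),sl in(('t',T,np.s_[225:290,340:410]),('s',S,np.s_[150:220,350:430])):
    im=c['color'].copy();m=(sil(P,K,R,t)>.5).astype(np.uint8)
    im=cv2.resize(im[sl],None,fx=8,fy=8,interpolation=cv2.INTER_CUBIC);m=cv2.resize(m[sl],None,fx=8,fy=8)
    cs,_=cv2.findContours(m,0,1);cv2.drawContours(im,cs,-1,(255,255,0),1);cv2.imwrite(f'pics/ov_{n}.png',im)
# rail: brightness profile, both views
def railline(cm,pts):
    pass
g=cv2.cvtColor(T[0]['color'],cv2.COLOR_BGR2GRAY).astype(int)
for u in(280,300,320,340,352,364,380):print(u,g[155:172,u])
# tag corners
for n,(c,K,R,t),sl in(('top',T,np.s_[125:155,330:380]),('side',S,np.s_[140:180,255:295])):
    m=np.zeros((400,640),np.uint8);m[sl]=omask(c['color'])[sl]
    cs,_=cv2.findContours(m,0,1);r=cv2.minAreaRect(max(cs,key=len));M=cv2.moments(m,True);u=(M['m10']/M['m00'],M['m01']/M['m00'])
    print(n,r,u,[atplane(K,R,t,u,2,z).round(4) for z in(.155,.165,.17)])
    globals()['u'+n]=u
print(tri(ray(*T[1:],utop),ray(*S[1:],uside)))
E
```

```text
head [ 0.40332915 -0.22834134  0.028     ]
1 1 [ 0.4321 -0.2153] 26.6 169.0 569
1 0 [ 0.4321 -0.2162] 26.4 79.2 569
1 3 [ 0.432  -0.2146] 26.8 325.2 569
280 [113 113 114 114 114 114 114 124 144 137 113 104 148 133 112 149 160]
300 [112 113 111 113 112 111 105 128 151 129  95 127 137 118 125 150 157]
320 [115 115 113 116 114 115 123 149 134 108 122 154 131 105 146 157 158]
340 [114 116 114 116 114 111 130 146 124  95 132 135 113 126 153 160 159]
352 [114 116 113 114 113 122 142 134 110 101 144 132 104 108 114 151 158]
364 [113 114 112 113 106 124 148 131 100 125 144 126  95 106 148 156 157]
380 [109 108 103 100 109 132 137 119  97 136 134 107  68  63  67  64  60]
top ((351.5, 141.0), (8.0, 23.0), 90.0) (351.6666666666667, 140.9855072463768) [array([ 0.7248, -0.1629,  0.155 ]), array([ 0.7231, -0.1621,  0.165 ]), array([ 0.7222, -0.1617,  0.17  ])]
side ((275.5603332519531, 160.02586364746094), (9.71667766571045, 20.615114212036133), 23.198589324951172) (275.56382978723406, 160.37234042553192) [array([ 0.7256, -0.1675,  0.155 ]), array([ 0.7216, -0.1583,  0.165 ]), array([ 0.7196, -0.1538,  0.17  ])]
(array([ 0.72363807, -0.16250215,  0.16040412]), np.float64(0.00040635739756615874))
```

```bash
ls pics
```

```text
ov_s.png
ov_t.png
rails.png
railt.png
side0.png
sidec.png
top0.png
topc.png
```

View pics/ov_t.png

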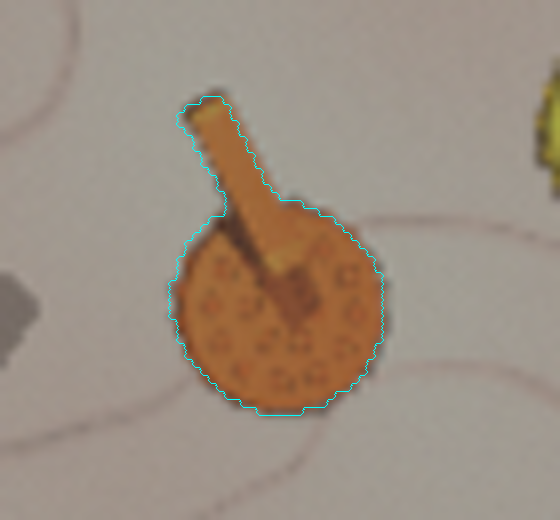

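View pics/ov_s.png

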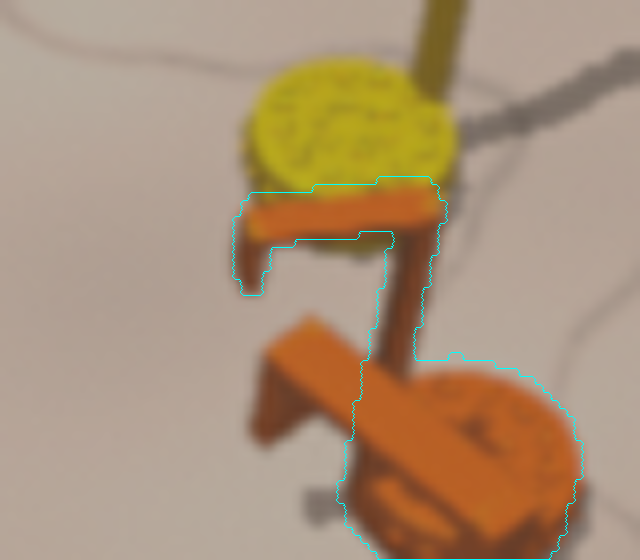

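```bash
python3 - <<'E'
from h import *
T=cam('top');S=cam('side')
c,K,R,t=T
g=cv2.cvtColor(c['color'],cv2.COLOR_BGR2GRAY).astype(float)
# model-based: fit rail x=x0+k*y at z=.21 by matching band of edges in 4x upscaled images; print profile of band
def prof(cm,x0,k,ys,z=.21):
    c,K,R,t=cm;g=cv2.cvtColor(c['color'],cv2.COLOR_BGR2GRAY).astype(np.float32)
    P=np.array([[x0+k*(y+.16),y,z] for y in ys]);q=(P@R.T+t)@K.T;q=(q[:,:2]/q[:,2:]).astype(np.float32)
    return cv2.remap(g,q[:,:1],q[:,1:],cv2.INTER_LINEAR).mean()
ys=np.r_[np.linspace(-.22,.0,200)]
ysS=np.r_[np.linspace(-.22,.0,200)]
xs=np.arange(.64,.70,.002)
for n,cm in(('top',T),('side',S)):
  bk=max(np.arange(-.06,.061,.005),key=lambda k:np.std(np.diff([prof(cm,x,k,ys) for x in xs])))
  print(n,bk)
  for x in xs:print(round(x,3),round(prof(cm,x,bk,ys)),end='; ')
  print()
print('nadir proj rail',proj(K,R,t,(.665,-.16,.21)),proj(*S[1:],(.665,-.16,.21)),proj(*S[1:],(.665,-.0,.21)))
E
```

```text
top -0.010000000000000023
0.64 156; 0.642 156; 0.644 156; 0.646 154; 0.648 148; 0.65 136; 0.652 116; 0.654 120; 0.656 138; 0.658 135; 0.66 111; 0.662 109; 0.664 131; 0.666 144; 0.668 131; 0.67 114; 0.672 110; 0.674 113; 0.676 113; 0.678 113; 0.68 113; 0.682 113; 0.684 113; 0.686 113; 0.688 113; 0.69 113; 0.692 113; 0.694 113; 0.696 113; 0.698 113; 
side -0.020000000000000018
0.64 132; 0.642 136; 0.644 133; 0.646 130; 0.648 131; 0.65 134; 0.652 136; 0.654 137; 0.656 134; 0.658 121; 0.66 112; 0.662 121; 0.664 135; 0.666 141; 0.668 139; 0.67 138; 0.672 138; 0.674 139; 0.676 139; 0.678 140; 0.68 140; 0.682 140; 0.684 140; 0.686 140; 0.688 140; 0.69 138; 0.692 131; 0.694 126; 0.696 126; 0.698 124; 
nadir proj rail [352.6801268  161.89780338] [298.47116396 150.7921515 ] [273.98219703 204.29095738]
```

Call:
move_arm --rows "-2.42 -3.69 0 0 0 0 0.6;-2.42 -3.69 0 0 0 0 0.6;-2.42 -3.69 0 0 0 0 0.6;-2.42 -3.69 0 0 0 0 0.6;-2.42 -3.69 0 0 0 0 0.6;-2.42 -3.69 0 0 0 0 0.6;-2.42 -3.69 0 0 0 0 0.6;-2.42 -3.69 0 0 0 0 0.6;0 0 0 0 0 0 0.6;0 0 0 0 0 0 0.6"

```text
time_s: 2.1
eef_pos: [0.4323, -0.2139, 0.304]
eef_rot: [0.0, 0.848, -0.53, 0.0]
wrist_force: [0.3, -0.5, -0.3]
opening: 0.6
```

```bash
cat > st.py <<'E'
from h import *
from scipy.spatial.transform import Rotation as Ro
def st():
    o=ctrl.get_obs();q=o['eef_rot'];M=Ro.from_quat([q[1],q[2],q[3],q[0]]).as_matrix()
    print('t',o['time_s'],'p',np.round(o['eef_pos'],4),'xyaw',np.degrees(np.arctan2(M[1,0],M[0,0])).round(2),'tz',M[:,2].round(3),'F',np.round(o['wrist_force'],2),'op',round(o['opening'],3));return np.array(o['eef_pos']),M
E
python3 - <<'E'
from st import *
p,M=st();print(M.T@(np.array([.432,-.215,.174])-p)*100)
for n in('top','side'):
    c,K,R,t=cam(n);u=proj(K,R,t,(.432,-.215,.15)).astype(int);print(u)
    cv2.imwrite(f'pics/pg_{n}.png',cv2.resize(c['color'][u[1]-50:u[1]+50,u[0]-60:u[0]+60],None,fx=6,fy=6,interpolation=cv2.INTER_CUBIC))
E
```

```text
t 2.1 p [ 0.4323 -0.2139  0.304 ] xyaw -64.01 tz [ 0.    -0.001 -1.   ] F [ 0.3  -0.45 -0.27] op 0.6
[ 0.07951692  0.07230562 13.00102446]
[374 256]
[402 173]
```

View pics/pg_side.png

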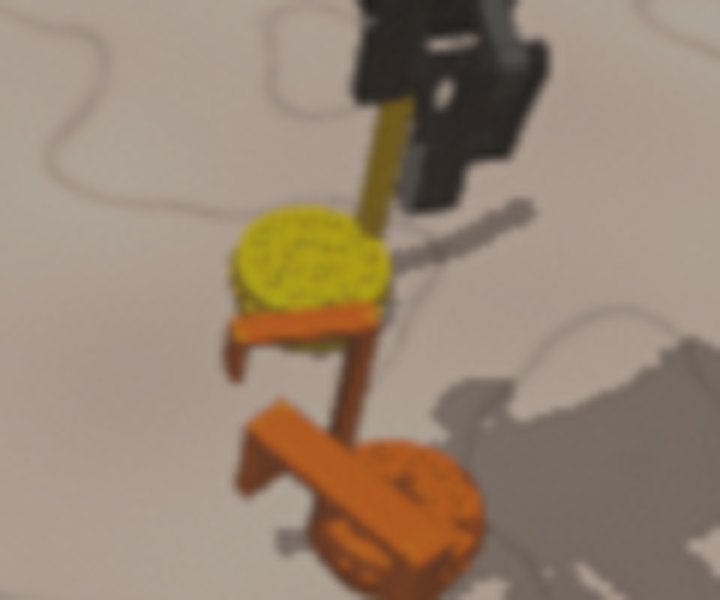

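Call:
move_arm --rows "0 0 3 0 0 0 0.6;0.08 0.07 3 0 0 0 0.6;0 0 3 0 0 0 0.6;0 0 2 0 0 0 0.6;0 0 1.5 0 0 0 0.6;0 0 0.5 0 0 0 0.6;0 0 0 0 0 0 0.6"

```text
time_s: 2.9
eef_pos: [0.4309, -0.2166, 0.1733]
eef_rot: [-0.0, 0.847, -0.532, -0.001]
wrist_force: [-0.2, -0.5, 0.6]
opening: 0.6
```

```bash
python3 - <<'E'
from st import *
st()
for n in('top','side'):
    c,K,R,t=cam(n);u=proj(K,R,t,(.432,-.215,.15)).astype(int);print(u)
    cv2.imwrite(f'pics/ph_{n}.png',cv2.resize(c['color'][u[1]-50:u[1]+50,u[0]-60:u[0]+60],None,fx=6,fy=6,interpolation=cv2.INTER_CUBIC))
E
```

```text
t 2.9 p [ 0.4309 -0.2166  0.1733] xyaw -64.28 tz [-0.001  0.001 -1.   ] F [-0.21 -0.53  0.61] op 0.6
[374 256]
[402 173]
```

View pics/ph_side.png

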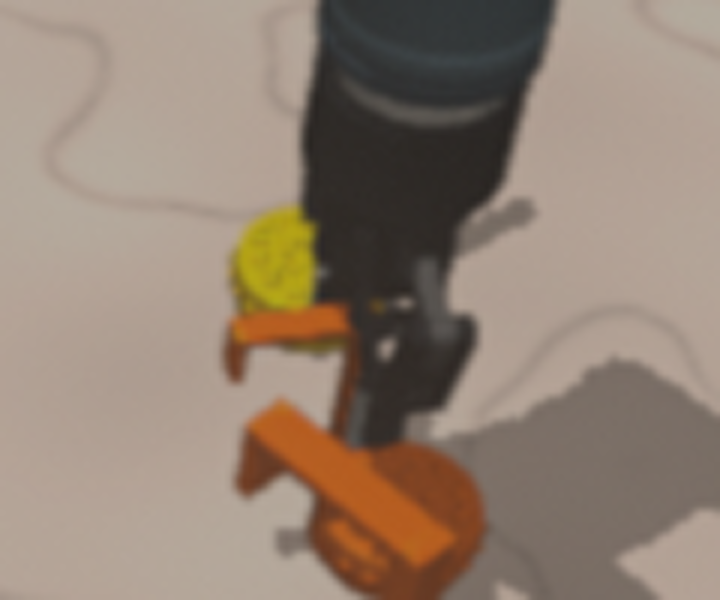

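View pics/ph_top.png

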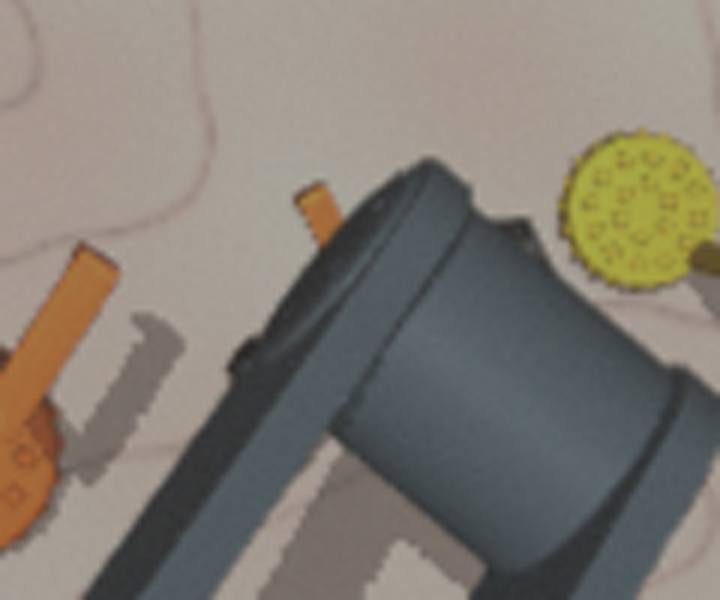

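```bash
python3 - <<'E'
from st import *
p,M=st()
c,K,R,t=cam('side');u0=np.array([402-60,173-50])
for z in(.06,.065,.07):
  print([((proj(K,R,t,p+M@np.array([-.0255-.0,s,z]))-u0)*6).round() for s in(-.011,.011)])
# strap near face edges predicted
x,y,w=.432,-.215,np.radians(26.5);cc,s=np.cos(w),np.sin(w)
for z in(.15,.12,.1):
  print(z,[((proj(K,R,t,(x+cc*a-s*b,y+s*a+cc*b,z))-u0)*6).round() for a,b in((4,7),(-4,7)) for a,b in[(a/1e3,b/1e3)]])
E
```

```text
t 3.0 p [ 0.4318 -0.2167  0.1747] xyaw -64.24 tz [ 0.001 -0.001 -1.   ] F [0.29 0.47 0.31] op 0.597
[array([342., 415.]), array([397., 408.])]
[array([341., 423.]), array([395., 416.])]
[array([339., 431.]), array([393., 425.])]
0.15 [array([359., 320.]), array([379., 317.])]
0.12 [array([348., 372.]), array([367., 369.])]
0.1 [array([340., 405.]), array([360., 402.])]
```

Call:
move_arm --rows "0 0 0 0 0 0 0.4;0 0 0 0 0 0 0.25;0 0 0 0 0 0 0.1;0 0 0 0 0 0 0;0 0 0 0 0 0 0;0 0 0 0 0 0 0;0 0 0 0 0 0 0"

```text
time_s: 3.75
eef_pos: [0.432, -0.2158, 0.1744]
eef_rot: [-0.0, 0.847, -0.531, 0.0]
wrist_force: [-1.1, 1.4, 6.2]
opening: 0.153
```

Call:
move_arm --rows "0 0 -0.5 0 0 0 0;0 0 -1 0 0 0 0;0 0 -2 0 0 0 0;0 0 -3 0 0 0 0;0 0 -3 0 0 0 0;0 0 -3 0 0 0 0;0 0 0 0 0 0 0"

```text
time_s: 4.45
eef_pos: [0.4332, -0.217, 0.304]
eef_rot: [0.001, 0.847, -0.531, 0.004]
wrist_force: [0.8, -0.4, -0.2]
opening: 0.152
```

```bash
python3 - <<'E'
from st import *
p,M=st()
for n in('top','side'):
    c,K,R,t=cam(n);cv2.imwrite(f'pics/pi_{n}.png',c['color'])
    if n=='side':
        u=proj(K,R,t,p+np.array([0,0,-.08])).astype(int);cv2.imwrite('pics/pi_c.png',cv2.resize(c['color'][u[1]-50:u[1]+50,u[0]-60:u[0]+60],None,fx=6,fy=6,interpolation=cv2.INTER_CUBIC))
E
```

```text
t 4.45 p [ 0.4332 -0.217   0.304 ] xyaw -64.16 tz [ 0.007 -0.006 -1.   ] F [ 0.77 -0.38 -0.18] op 0.152
```

View pics/pi_c.png

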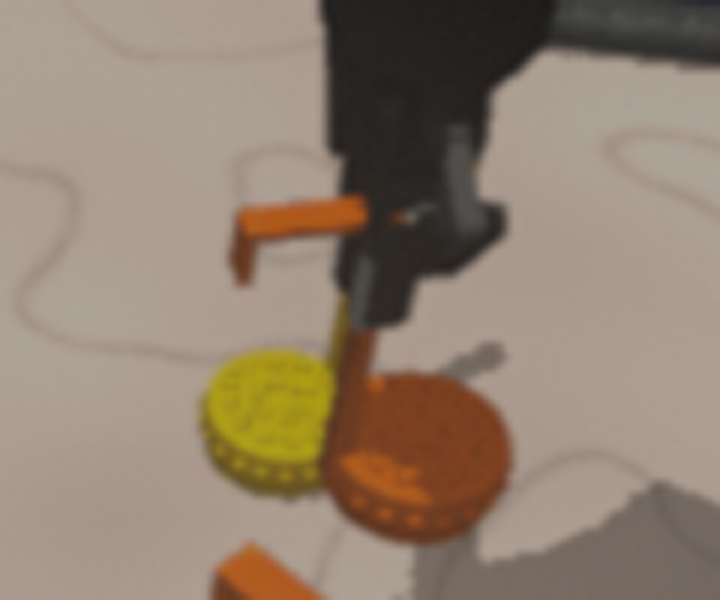

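View pics/pi_top.png

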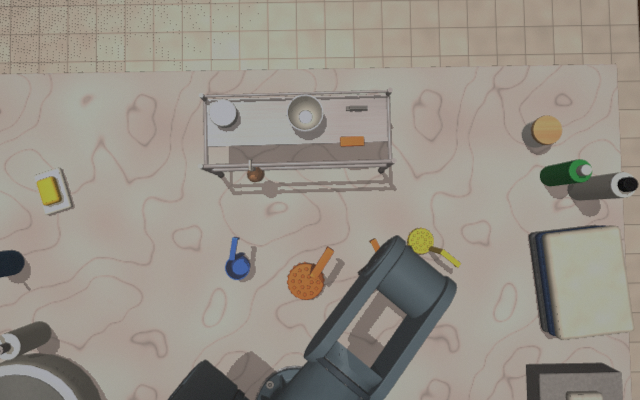

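Call:
move_arm --rows "0 0 0 0 0 5 0;0 0 0 0 0 5 0;0 0 0 0 0 5 0;0 0 0 0 0 5 0;0 0 0 0 0 5.1 0;-0.3 -1 0 0 0 0 0;-0.6 -2.5 0 0 0 0 0;-0.7 -3 0 0 0 0 0;-0.7 -3 0 0 0 0 0;-0.7 -3 0 0 0 0 0;-0.7 -3 0 0 0 0 0;-0.6 -2.5 0 0 0 0 0;-0.4 -2 0 0 0 0 0;-0.3 -0.9 0 0 0 0 0;0 0 0 0 0 0 0;0 0 0 0 0 0 0"

```text
time_s: 6.15
eef_pos: [0.6393, -0.1629, 0.298]
eef_rot: [0.0, 0.712, -0.702, -0.001]
wrist_force: [0.0, 0.2, -1.1]
opening: 0.156
```

```bash
python3 - <<'E'
from st import *
p,M=st()
for n in('top','side'):
    c,K,R,t=cam(n);u=proj(K,R,t,(.665,-.162,.24)).astype(int);print(n,u)
    cv2.imwrite(f'pics/pj_{n}.png',cv2.resize(c['color'][max(0,u[1]-60):u[1]+60,u[0]-70:u[0]+70],None,fx=5,fy=5,interpolation=cv2.INTER_CUBIC))
E
```

```text
t 6.15 p [ 0.6393 -0.1629  0.298 ] xyaw -89.22 tz [-0.002  0.    -1.   ] F [ 0.05  0.19 -1.06] op 0.156
top [354 160]
side [298 140]
```

View pics/pj_side.png

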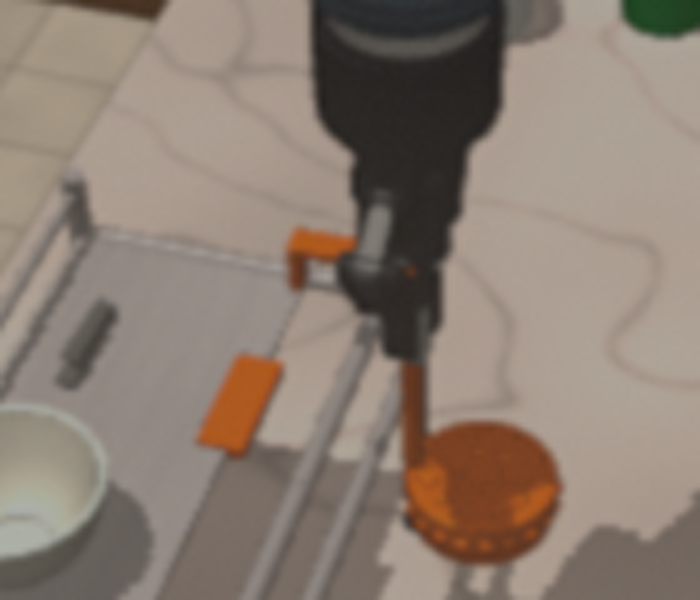

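View pics/pj_top.png

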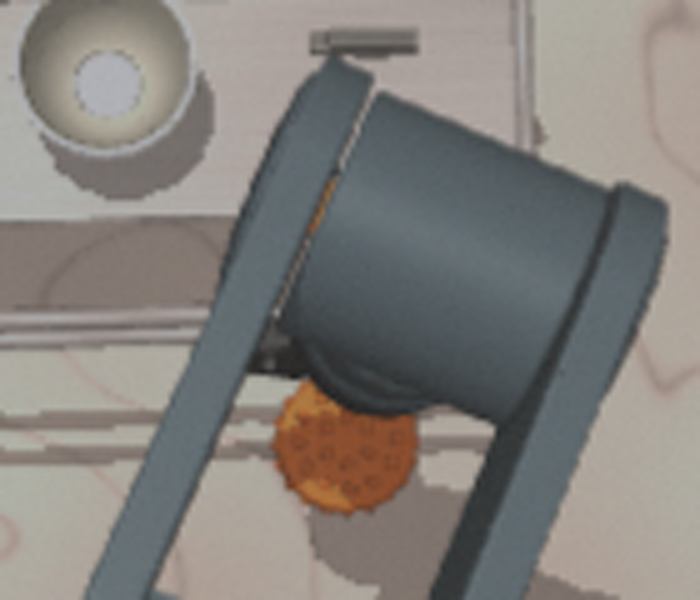

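```bash
python3 - <<'E'
from fit import *
T=cam('top');S=cam('side')
from st import st
p,M=st();z0=p[2]-.174
mt=omask(T[0]['color'],2,18)
ms=omask(S[0]['color'],2,18)
# head-only windows + crook window in side
ws=np.zeros_like(ms);ws[120:140,280:299]=1;ws[163:200,305:345]=1
wt=np.zeros_like(mt);wt[184:215,330:375]=1
def cost(v,b=1,a=1):
    q=(v[0],v[1],np.radians(.8));return b*np.abs(sil(q,*S[1:],z0=z0+v[2])-ms)[ws].sum()+a*np.abs(sil(q,*T[1:],z0=z0+v[2])-mt)[wt].sum()
for a,b in((0,1),(1,1)):
  x0=np.array([.64,-.1625,0.]);r=minimize(cost,x0,args=(b,a),method='Nelder-Mead',options=dict(initial_simplex=[x0,x0+[.005,0,0],x0+[0,.005,0],x0+[0,0,.005]],xatol=1e-4,fatol=.05));print(a,b,r.x.round(4),r.fun,ms[ws].sum(),mt[wt].sum())
P=(r.x[0],r.x[1],np.radians(.8))
for n,(c,K,R,t),sl in(('t',T,np.s_[120:220,300:400]),('s',S,np.s_[110:200,260:350])):
    im=cv2.resize(c['color'][sl],None,fx=6,fy=6,interpolation=cv2.INTER_CUBIC);m=(cv2.resize(sil(P,K,R,t,z0=z0+r.x[2]).astype(np.float32)[sl],None,fx=6,fy=6,interpolation=cv2.INTER_CUBIC)>.5).astype(np.uint8)
    cs,_=cv2.findContours(m,0,1);cv2.drawContours(im,cs,-1,(255,255,0),1);cv2.imwrite(f'pics/ok_{n}.png',im)
E
```

```text
t 6.35 p [ 0.6394 -0.1634  0.2992] xyaw -89.3 tz [ 0. -0. -1.] F [-0.69  1.16 -1.15] op 0.151
0 1 [ 6.401e-01 -1.655e-01 -2.000e-04] 170.29019607843136 777 431
1 1 [ 0.6407 -0.1653 -0.0009] 201.18823529411765 777 431
```

View pics/ok_s.png

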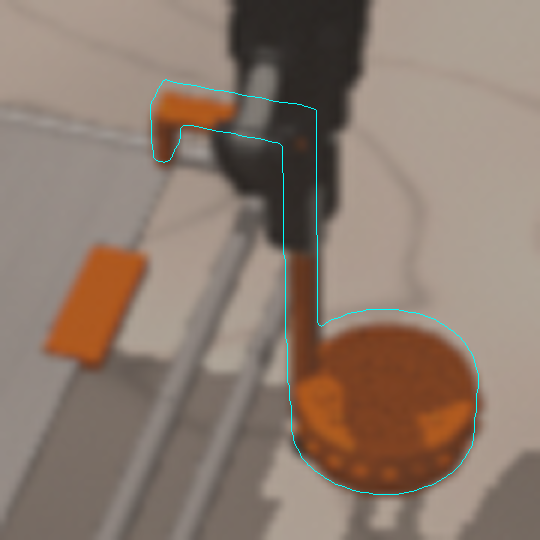

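View pics/ok_t.png

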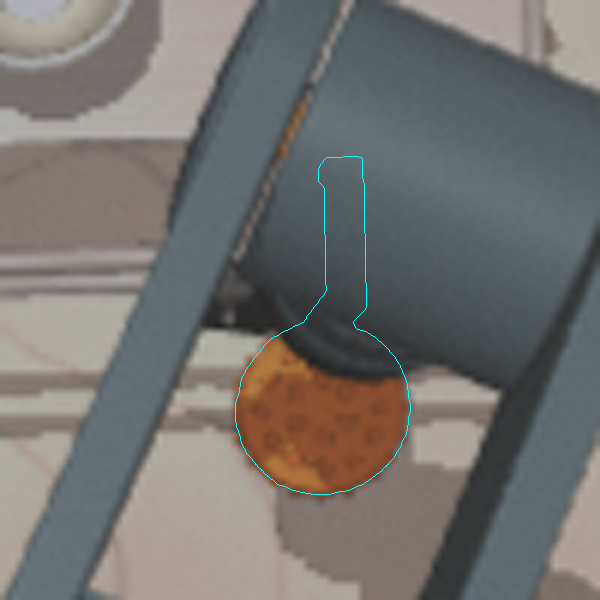

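Call:
move_arm --rows "-0.15 0 1 0 0 0 0;0 0 1.5 0 0 0 0;0 0 1.2 0 0 0 0;0 0 0.8 0 0 0 0;0 0 0.2 0 0 0 0;0 0 0 0 0 0 0;0 0 0 0 0 0 0"

```text
time_s: 7.05
eef_pos: [0.6402, -0.1617, 0.2524]
eef_rot: [-0.0, 0.712, -0.703, 0.0]
wrist_force: [-0.0, -0.3, -1.5]
opening: 0.155
```

```bash
python3 - <<'E'
from st import *
p,M=st()
for n in('top','side'):
    c,K,R,t=cam(n);u=proj(K,R,t,(.665,-.162,.215)).astype(int)
    cv2.imwrite(f'pics/pl_{n}.png',cv2.resize(c['color'][max(0,u[1]-50):u[1]+60,u[0]-60:u[0]+60],None,fx=5,fy=5,interpolation=cv2.INTER_CUBIC))
E
```

```text
t 7.05 p [ 0.6402 -0.1617  0.2524] xyaw -89.27 tz [ 0.001 -0.    -1.   ] F [-0.03 -0.32 -1.45] op 0.155
```

View pics/pl_side.png

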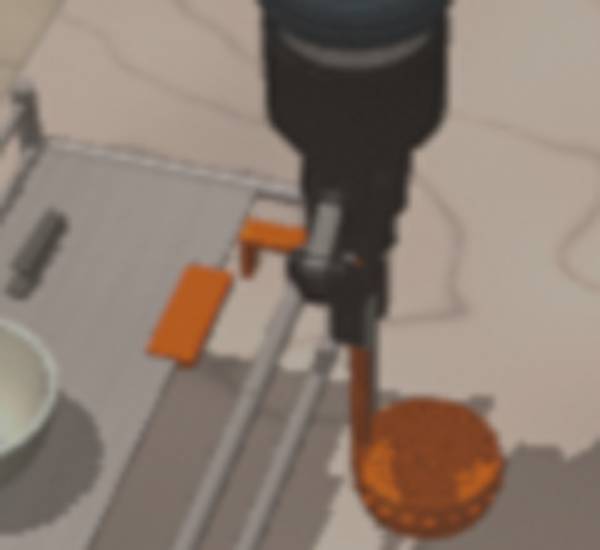

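Call:
move_arm --rows "0 0 0.2 0 0 0 0;0 0 0.2 0 0 0 0;0 0 0.1 0 0 0 0;0 0 0 0 0 0 0"

```text
time_s: 7.55
eef_pos: [0.6398, -0.1615, 0.2466]
eef_rot: [0.0, 0.712, -0.703, -0.0]
wrist_force: [-0.2, 0.4, -1.2]
opening: 0.149
```

Call:
move_arm --rows "0 0 0.1 0 0 0 0;0 0 0 0 0 0 0"

```text
time_s: 7.75
eef_pos: [0.6399, -0.1615, 0.2457]
eef_rot: [0.0, 0.712, -0.703, -0.0]
wrist_force: [0.0, 0.4, -1.0]
opening: 0.152
```

Call:
move_arm --rows "0 0 0.1 0 0 0 0;0 0 0 0 0 0 0"

```text
time_s: 7.95
eef_pos: [0.6401, -0.1616, 0.2454]
eef_rot: [-0.0, 0.712, -0.703, 0.0]
wrist_force: [-0.7, 0.6, 0.8]
opening: 0.152
```

Call:
move_arm --rows "0 0 0.1 0 0 0 0;0 0 0 0 0 0 0"

```text
time_s: 8.15
eef_pos: [0.6402, -0.1616, 0.2452]
eef_rot: [-0.0, 0.712, -0.703, 0.001]
wrist_force: [-3.7, 1.6, 5.7]
opening: 0.154
```

```bash
python3 - <<'E'
from st import *
p,M=st()
for n in('top','side'):
    c,K,R,t=cam(n);u=proj(K,R,t,(.665,-.162,.215)).astype(int);print(n,u)
    cv2.imwrite(f'pics/pm_{n}.png',cv2.resize(c['color'][max(0,u[1]-45):u[1]+45,u[0]-50:u[0]+60],None,fx=7,fy=7,interpolation=cv2.INTER_CUBIC)[:600])
E
```

```text
t 8.15 p [ 0.6402 -0.1616  0.2452] xyaw -89.26 tz [ 0.001 -0.001 -1.   ] F [-3.67  1.57  5.66] op 0.154
top [353 161]
side [298 148]
```

View pics/pm_side.png

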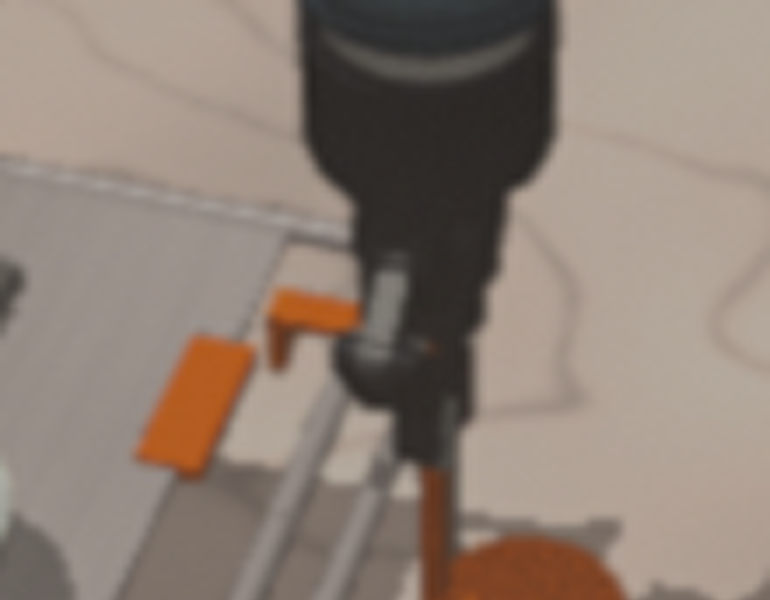

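View pics/pm_top.png

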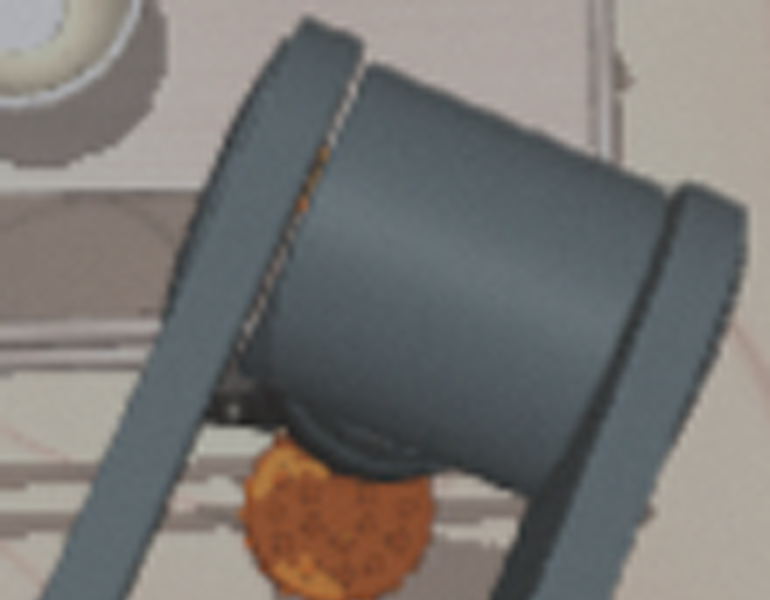

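Call:
move_arm --rows "0 0 -0.1 0 0 0 0;0 0 0 0 0 0 0"

```text
time_s: 8.45
eef_pos: [0.6401, -0.1616, 0.2453]
eef_rot: [-0.0, 0.712, -0.703, 0.0]
wrist_force: [-1.1, 0.2, 2.8]
opening: 0.154
```

Call:
move_arm --rows "0 0 0 0 0 0 0.12;0 0 0 0 0 0 0.14;0 0 0 0 0 0 0.15;0 0 0 0 0 0 0.16;0 0 0 0 0 0 0.17;0 0 0 0 0 0 0.18;0 0 0 0 0 0 0.19;0 0 0 0 0 0 0.2;0 0 0 0 0 0 0.22;0 0 0 0 0 0 0.25;0 0 0 0 0 0 0.3;0 0 0 0 0 0 0.35;0 0 0 0 0 0 0.4;0 0 0 0 0 0 0.4;0 0 0 0 0 0 0.4"

```text
time_s: 9.95
eef_pos: [0.64, -0.1616, 0.2449]
eef_rot: [-0.0, 0.712, -0.703, 0.0]
wrist_force: [0.4, 0.4, 0.6]
opening: 0.399
```

```bash
python3 - <<'E'
from st import *
p,M=st()
for n in('top','side'):
    c,K,R,t=cam(n);u=proj(K,R,t,(.665,-.162,.215)).astype(int);print(n,u)
    cv2.imwrite(f'pics/pn_{n}.png',cv2.resize(c['color'][max(0,u[1]-35):u[1]+65,u[0]-50:u[0]+60],None,fx=6,fy=6,interpolation=cv2.INTER_CUBIC)[:600])
E
```

```text
t 9.95 p [ 0.64   -0.1616  0.2449] xyaw -89.27 tz [ 0. -0. -1.] F [0.37 0.44 0.64] op 0.399
top [353 161]
side [298 148]
```

View pics/pn_side.png

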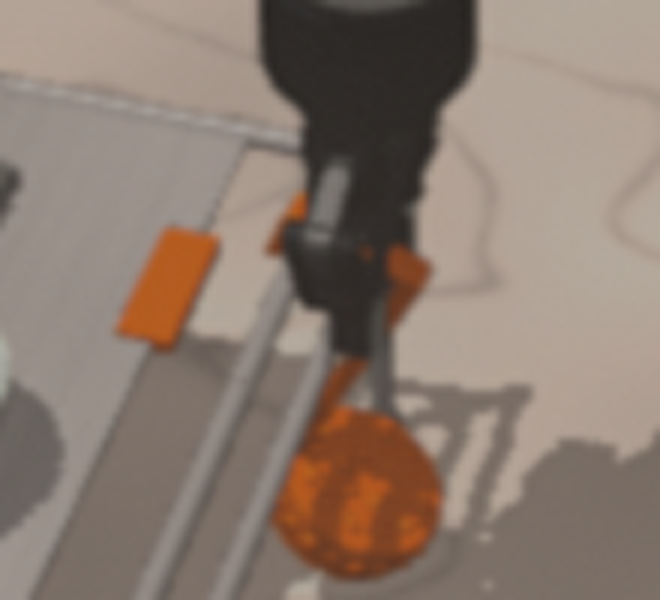

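View pics/pn_top.png

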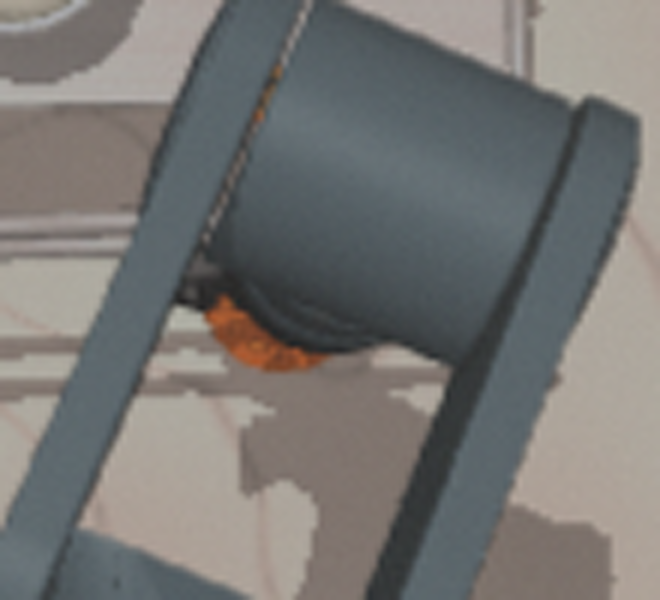

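Call:
move_arm --rows "0 0 0 0 0 0 0.6;0 0 0 0 0 0 0.6;0 0 -0.5 0 0 0 0.6;0 0 -1 0 0 0 0.6;0 0 -1.5 0 0 0 0.6;0 0 -2 0 0 0 0.6;0 0 -3 0 0 0 0.6;0 0 -3 0 0 0 0.6;0 1 -2 0 0 0 0.6;0 4 0 0 0 0 0.6;0 4.5 0 0 0 0 0.6;0 4.5 0 0 0 0 0.6;0 4.5 0 0 0 0 0.6;0 4 0 0 0 0 0.6;0 2 0 0 0 0 0.6;0 0 0 0 0 0 0.6"

```text
time_s: 11.65
eef_pos: [0.3935, -0.1647, 0.3768]
eef_rot: [-0.0, 0.711, -0.703, 0.002]
wrist_force: [0.8, 0.3, -0.2]
opening: 0.601
```

```bash
python3 - <<'E'
from st import *
p,M=st()
for n in('top','side'):
    c,K,R,t=cam(n);u=proj(K,R,t,(.665,-.162,.215)).astype(int);print(n,u)
    cv2.imwrite(f'pics/po_{n}.png',cv2.resize(c['color'][max(0,u[1]-35):u[1]+65,u[0]-50:u[0]+60],None,fx=6,fy=6,interpolation=cv2.INTER_CUBIC)[:600])
    cv2.imwrite(f'pics/pof_{n}.png',c['color'])
E
```

```text
t 11.65 p [ 0.3935 -0.1647  0.3768] xyaw -89.37 tz [ 0.002 -0.002 -1.   ] F [ 0.76  0.3  -0.2 ] op 0.601
top [353 161]
side [298 148]
```

View pics/po_side.png

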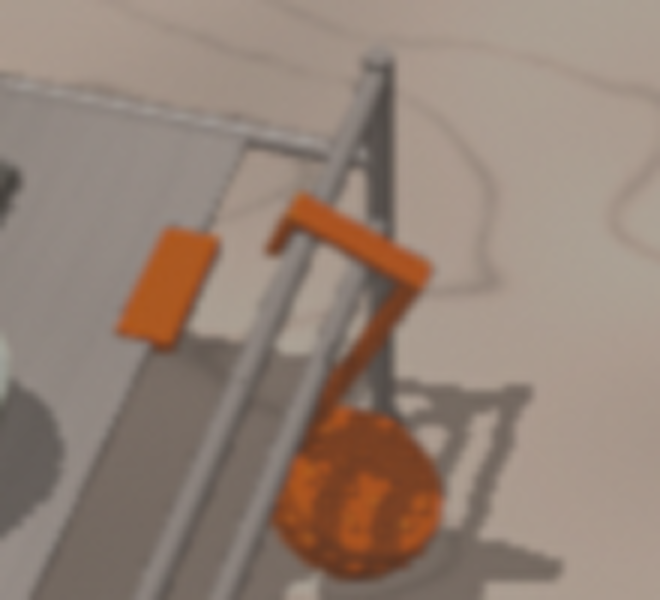

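View pics/po_top.png

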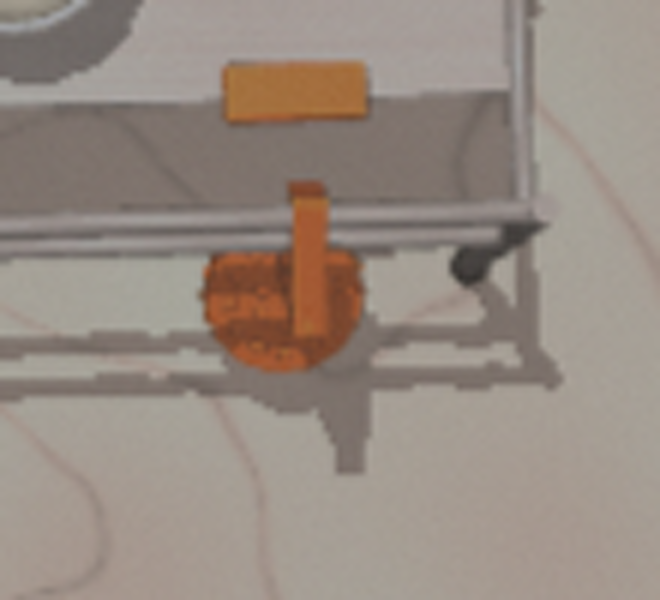

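View pics/pof_top.png

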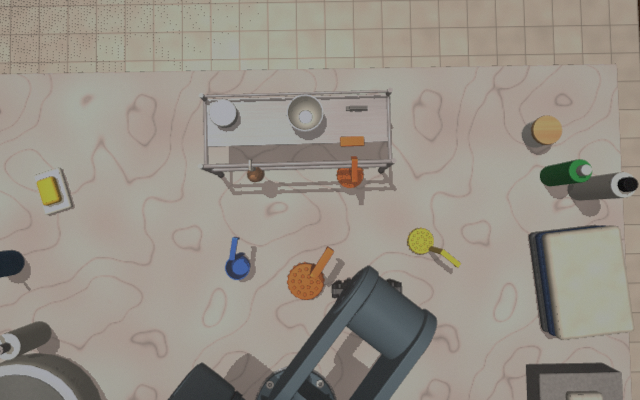

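```bash
python3 - <<'E'
from fit import *
from st import st
st()
T=cam('top');S=cam('side')
from scipy.spatial.transform import Rotation as Ro
# tilted model: pitch a about y at crook; params: crook mid (x,y,z), pitch, yaw
def sil2(v,K,R,t,s=4):
    x,y,z,a,w=v;Rm=Ro.from_euler('ZY',[w,a]).as_matrix();m=np.zeros((400*s,640*s),np.uint8)
    for P in PARTS:
        Wd=((P-[25,0,144])/1000)@Rm.T+[x,y,z];q=(Wd@R.T+t)@K.T;q=q[:,:2]/q[:,2:]
        cv2.fillConvexPoly(m,cv2.convexHull(np.round((q+.5)*s-.5).astype(np.int32)),255)
    return cv2.resize(m,(640,400),interpolation=cv2.INTER_AREA)/255.
mt=omask(T[0]['color'],2,18);ms=omask(S[0]['color'],2,18)
wt=np.zeros_like(mt);wt[148:195,325:385]=1
ws=np.zeros_like(ms);ws[140:218,286:335]=1;ws[140:175,275:286]=0
def cost(v,o=0):
    return np.abs(sil2(v,*S[1:])-ms)[ws].sum()+np.abs(sil2(v,*T[1:])-mt)[wt].sum()
best=None
for a in(-.2,-.4,-.55):
    x0=np.array([.655,-.162,.21,a,.01]);r=minimize(cost,x0,method='Nelder-Mead',options=dict(initial_simplex=np.vstack([x0,x0+np.diag([.008,.005,.005,.1,.05])]),xatol=2e-4,fatol=.05,maxiter=600))
    if 1:
        print(a,r.x.round(4),np.degrees(r.x[3:]).round(1),r.fun)
        if best is None or r.fun<best.fun:best=r
for n,(c,K,R,t),sl in(('t',T,np.s_[130:210,310:400]),('s',S,np.s_[120:220,260:350])):
    im=cv2.resize(c['color'][sl],None,fx=6,fy=6,interpolation=cv2.INTER_CUBIC);m=(cv2.resize(sil2(best.x,K,R,t).astype(np.float32)[sl],None,fx=6,fy=6,interpolation=cv2.INTER_CUBIC)>.5).astype(np.uint8)
    cs,_=cv2.findContours(m,0,1);cv2.drawContours(im,cs,-1,(255,255,0),1);cv2.imwrite(f'pics/oq_{n}.png',im)
E
```

```text
t 11.75 p [ 0.3954 -0.165   0.3765] xyaw -89.32 tz [ 0.003 -0.002 -1.   ] F [-0.03  0.2  -0.37] op 0.599
-0.2 [ 0.6472 -0.1649  0.2005 -0.4342  0.1062] [-24.9   6.1] 399.15294117647056
-0.4 [ 0.6472 -0.1641  0.2032 -0.4255  0.096 ] [-24.4   5.5] 401.278431372549
-0.55 [ 0.6455 -0.16    0.2068 -0.4301  0.0033] [-24.6   0.2] 410.6745098039215
```

View pics/oq_s.png

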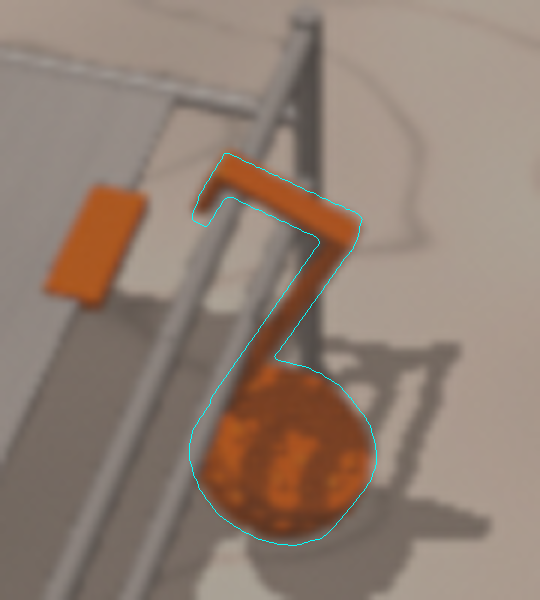

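```bash
python3 - <<'E'
from st import *
st()
for n in('top','side'):
    c,*_=cam(n);cv2.imwrite(f'pics/pz_{n}.png',c['color']);a=cv2.imread(f'pics/{n}0.png').astype(int);b=cv2.imread(f'pics/pof_{n}.png').astype(int)
    for q in('dipper_grip','loofah_end','bowl','tin'):
        l=ctrl.look_for(n,q)
        for d in l[:1]:
            x0,y0,x1,y1=[int(v) for v in d['bbox']];print(n,q,np.round(d['bbox']),'vs start diff',np.abs(a-c['color'])[y0:y1,x0:x1].mean().round(1))
    print('motion since prev',np.abs(b-c['color'])[130:215,270:380].mean().round(2))
E
```

```text
t 11.85 p [ 0.3958 -0.1649  0.3757] xyaw -89.26 tz [ 0.001 -0.001 -1.   ] F [-0.25 -0.26  0.61] op 0.6
top dipper_grip [224. 240. 251. 282.] vs start diff 3.9
top loofah_end [248. 159. 265. 183.] vs start diff 3.7
top bowl [286.  92. 326. 132.] vs start diff 4.4
top tin [209.  96. 239. 127.] vs start diff 5.0
motion since prev 1.05
side dipper_grip [341. 300. 396. 369.] vs start diff 8.6
side loofah_end [253. 237. 282. 280.] vs start diff 8.7
side bowl [212. 160. 250. 197.] vs start diff 8.9
side tin [165. 244. 203. 281.] vs start diff 8.8
motion since prev 0.41
```

View pics/pz_side.png

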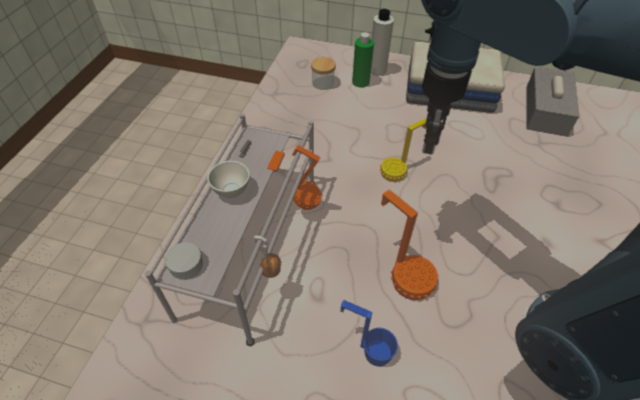

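Call:
move_arm --rows "0 0 0 0 0 0 0.6;0 0 0 0 0 0 0.6;0 0 0 0 0 0 0.6;0 0 0 0 0 0 0.6;0 0 0 0 0 0 0.6"

```text
time_s: 12.85
eef_pos: [0.395, -0.1647, 0.3749]
eef_rot: [-0.0, 0.712, -0.703, 0.0]
wrist_force: [-0.4, 0.7, 0.1]
opening: 0.598
```

```bash
python3 - <<'E'
from st import *
for n in('top','side'):
    c,*_=cam(n);b=cv2.imread(f'pics/pz_{n}.png').astype(int);print(np.abs(b-c['color'])[130:215,270:380].mean().round(2))
print(ctrl.hand_in())
E
```

```text
1.04
0.42
the job is handed in; nothing more can be done
None
```

The smaller orange scrubber is hanging by its crook on the upper front rail at the orange tag, and the job is handed in at about 13 s of robot time. I lowered it until the rail took its weight (the wrist force went from -1.2 N to a brief peak of +5.7 N). I then eased off, opened the jaws in small steps and backed the arm clear.

- **Stability:** the last pictures, taken about a second apart, show no movement. The strap rests on the lower rail.
- **Bystanders:** the dipper, loofah, bowl and tin are where they started, and so are the yellow scrubber and the larger orange one.
- **Position along the rail:** the fits put the crook at y of about -0.160 to -0.165 m, against -0.162 m for the tag.
- **Not as hoped, lean:** on release the crook slid until its end lip caught the rail. The scrubber leans about 25° instead of the roughly 12° expected with the rail mid-gap, and the crook's middle sits about 18 mm in front of the rail. I left it there because a rough force balance said it would slide again.
- **Checks that disagreed, squareness:** the silhouette fits gave its yaw anywhere from 0° to 6°. The top picture looks square to the rail to within about 2°.

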